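Clear the roller lane and send the front carton to the pick-up bay

ROBOT

A 6-joint arm with a two-finger parallel gripper is mounted at the origin on the work surface. World frame = base frame: x ahead of the robot, y to its left, z up, the work surface at z = 0. Lengths are in m, angles in degrees, forces in N, time in s.
With the tool pointing down it reaches from about 0.275 to 0.875 m from the base axis. Payload 12.5 kg.
Tool frame: the origin (TCP) lies at the centre of the arm's flange, where the gripper is bolted on; the fingertips stand 173 mm ahead of it and the grasp point (between the pads) lies 155 mm ahead of it; z points along the fingers, y is the line along which they close (so a half turn about z gives the same grasp; the last joint's range is limited). The gripper opens to 85 mm and grips with 20 to 120 N. Pads are 22 mm wide; open, the fingers measure 114 mm over their backs; the gripper's body (76 mm by 85 mm) begins 54 mm behind the grasp point. The pads swing forward as they close: fully open they stand 13 mm farther back than shut.
Start: joints at [68.434, 20.094, 94.641, -0, 65.266, -4.847], TCP at [0.158, 0.527, 0.405] pointing down, gripper open.
Joint ranges: [-157.81, 157.81], [-45, 120.19], [0.68, 151.7], [-89.99, 269.99], [4.06, 180], [-164.3, 164.3]. Speed limits (degrees/s): [127.2, 127.2, 159.86, 180, 180, 180].

INTERFACE

Orientations are given as a 3x3 rotation matrix whose columns are the frame's x, y, z axes.
In Python, from rig import read_state, cams, manip, models gives the robot as it stands.
- The arm moves only by the shell command python3 -m creep 'ROWS' [FORCE]. ROWS is JSON, one flat list of numbers, 5 for each row, row after row: the opening, from -1 (shut) to 1 (fully open), then the shift along the tool's x, y, z in m, then the turn about the tool's z in degrees. A call has 1 to 5 rows; each row shifts and turns the commanded pose from where the row before left it, along the tool's axes as they then stand; what a row does not reach is not made up. A row lasts 1/8 s, in which the tool goes at most 62.5 mm and 10.7 degrees, less where a joint would pass 70% of its speed; a pose out of reach is approached as far as the arm can. A call with a gripper value outside its range is refused whole. The fingers move at their own pace and stop on an object; FORCE is the grip in N (left out, the last holds). Time passes only in rows, so rows that do not move let the fingers close. It gives the time, the measured TCP pose, the force, the opening and the grip force at its end, in the units of the state.
- read_state(): the state, without advancing time (a new reading comes with each control period).
- cams.camera(name): name is "scene" or "top"; returns (picture, depth): 384x512x3 uint8, red, green, blue; 384x512 float32, m along the optical axis (not along the pixel's ray), 0 where there is no reading.
- cams.calibration(name): a dict with "K" (3x3 intrinsics, pixels), "world_to_cam" (4x4, takes a point from world to camera coordinates). Camera axes: x right, y up, looking along -z (the intrinsics and any distortion apply to the point x, -y, -z); pixel columns grow to the right and rows downward; lengths in m; the calibration is good to about 2 mm. A picture is of the moment at which its call begins. calibration takes no time and is no camera call.
- manip.close_job(): hands the job in; it is judged then, once.
Trained networks look in the newest picture that a camera, given by its name, has taken for a name from the list of things; names that differ only in an ending like _2 or _b are one class to them, and where a whole thing is asked for, a point or a joint stands for the part that bears it (a point fixed in the world has none). Each returns a list of dicts, best first, with "confidence" (0 to 1); they miss things now and then, are a little off and sometimes report something else, mostly with a low value. They report only what shows in the picture. A call takes as long as a camera call.
- models.boxes_of(label, camera): "position" ([row, column] as shares, 0 to 1, of the picture: columns of its width, rows of its height, amid what is visible of it).
- models.masks_of(label, camera): "region" (384x512 bool, what is visible of it) and "position" ([row, column] as shares, 0 to 1, of the picture: columns of its width, rows of its height, amid what is visible of it).
The state is a dict: "clock": time; "qpos": joint angles; "dq": joint speeds; "tau": joint torques, N m; "position": TCP position; "tool_rot": TCP orientation; "wrist_force": force on the tool from outside, world axes, zero at the start; "moment": the same for the moment, N m; "width": finger opening in m; "finger_force": force on a finger pad.
Only numpy, scipy, OpenCV 4.12 (cv2) and the standard library are available. Lean on these libraries where they do the work, as an engineer would, in place of code of your own. Each camera call takes 0.05 s, during which the arm holds its last target. There are 200 camera calls.

TASK

A red coupling has been left standing on the rollers in the way of the front carton: lift it off and stand it upright in the free end of the wooden parts crate, setting it down rather than dropping it. Then push the front carton along the rollers until it sits square and fully home against the end stop of the bay, without lifting or tipping it, and leave the carton queueing behind it and the other parts on the bench where they are. When it is home, press the bell's plunger right down to call for collection and let it spring back.

Things in the scene. Friction and masses are not known exactly. Their poses are not given: they have to be found in the camera images.
- lane: Gravity roller lane fixed on the bench, 760 mm long (own y) and 224 mm wide (own x); steel rollers 24 mm thick, 31 mm apart, turn freely, tops 75 mm above the bench. Origin: centre of its footprint, on the bench. Cartons travel to own -y, where the bay is. Straight guide rails from y = -115 to 370 mm, 190 mm apart inside, tops 107 mm above the bench. Nothing spans over it
- bay_stop (a point): Point on the lane's centre line at roller-top height, in the plane of the end stop's rubber buffers; axes as the lane's (the stop faces +y, the bay lies on that side). The stop plate reaches 140 mm above the bench; a photo-eye 65 mm before it, 100 mm off the centre line on the +x side, reaches 146 mm
- bay_mouth (a point): Point on the lane's centre line at roller-top height, in the plane of the bay's mouth, 150 mm before the stop; axes as the lane's. The bay is 132 mm wide inside, its cheeks reach 128 mm above the bench. Two wings (tops 118 mm above the bench) narrow from the guide rails to the mouth over the last 90 mm before it
- carton: The front carton, taped shut, 120 mm wide (own x), 150 mm long (own y, roughly the lane's y), 90 mm high, 0.5 to 0.9 kg. Origin: centre of its underside, on the rollers. It rolls easily along the lane and slides sideways with friction; it starts crooked and off the centre line
- next_carton: The carton queueing behind it on the rollers (on the lane's +y side), 130 mm wide (own x), 100 mm long (own y), 75 mm high, about 0.6 kg. Origin: centre of its underside. Must stay put; between the two there is a gap of 50 mm or more
- coupling: Red cast coupling standing upright on the rollers, anywhere from close before the front carton to deep in the bay: a round flange 66 mm in diameter and 27 mm high below, a round hub 38 mm in diameter from there up to 78 mm. Origin: centre of its underside; z along its axis. 0.45 kg
- crate: Open wooden parts crate fixed on the bench, 130 mm (own x) by 200 mm (own y), walls 8 mm thick and 70 mm high, floor 8 mm above the bench. Origin: centre of its underside. Two fixed steel parts reach 58 mm above the bench in its +y end, from y = 38 mm on; the rest is free
- crate_space (a point): Middle of the crate's free end, on its floor: 35 mm towards the crate's own -y from its centre; axes as the crate's
- bell_top (a point): Centre of the top of the bell's brass plunger, 18 mm in diameter, 63 mm above the bench; z up. The chrome counter bell, 86 mm in diameter with its dome top 52 mm above the bench, is fixed on the bench
- bell_plunger (a joint): How far the plunger is pressed, m: 0 up, 0.006 down at its stop. Spring: starts to move at about 1.5 N, 5 N fully down; it springs back
- spare_coupling: A coupling of the same make standing on the bench between crate and bell. Origin: centre of its underside. Must stay put
- bush: Turned steel bush standing on the bench between crate and bell, 60 mm in diameter at its collar, 85 mm high. Origin: centre of its underside. Must stay put

How it is judged:
By the outcome, as a careful person would: the job done as asked, in the order asked, and still so for the second after the job is handed in, with the robot touching nothing.
It also fails if it takes over 72 s, if anything falls off the work surface, if the arm or the gripper's body presses on something with over 40 N, if the wrist force passes 120 N, or if a joint passes its speed limit or range.

## Working session

There is one attempt and no reset: what is moved stays moved. The work goes in short steps, Python scripts to look and compute and a shell command to move; the robot and the scene stay as the last step left them, time stands still between calls to the robot, and variables do not carry over. Pictures are saved under pics/ and viewed, at most 10 in all, crops included, and the job is handed in when it is done.

```bash
ls; mkdir -p pics; cat > h.py <<'E'
import numpy as np, cv2
from rig import read_state, cams, manip, models
def cloud(name):
    img,d=cams.camera(name); c=cams.calibration(name); K=np.array(c["K"]); T=np.linalg.inv(np.array(c["world_to_cam"]))
    v,u=np.mgrid[:384,:512]
    x=(u-K[0,2])/K[0,0]*d; y=(v-K[1,2])/K[1,1]*d
    P=np.stack([x,-y,-d,np.ones_like(d)],-1)@T.T
    P=P[...,:3].copy(); P[d==0]=np.nan
    return img,P
E
python3 - <<'E'
from h import *
s=read_state(); print({k:np.round(v,3).tolist() for k,v in s.items()})
for n in("top","scene"):
    img,P=cloud(n); cv2.imwrite(f"pics/{n}0.png",img[...,::-1]); np.savez(f"{n}0.npz",img=img,P=P)
    print(n,{k:np.round(v,3).tolist() for k,v in cams.calibration(n).items()})
    for l in("coupling","carton","next_carton","crate","bell_top","bush","lane"):
        for m in models.masks_of(l,n)[:3]:
            r=m["region"]; q=P[r]; q=q[~np.isnan(q[:,0])]
            if len(q): 
                t=q[q[:,2]>np.percentile(q[:,2],90)-.006]
                print(l,round(m["confidence"],2),np.round(np.array(m["position"])*[384,512]),r.sum(),"med",np.round(np.median(q,0),3),"topmean",np.round(t.mean(0),3))
E
```

```text
pics
{'clock': 0.0, 'qpos': [68.435, 20.126, 94.677, 0.001, 65.268, -4.847], 'dq': [0.002, -0.133, 0.169, 0.005, 0.116, -0.088], 'tau': [-0.002, -50.61, -29.141, -0.0, 0.004, -0.0], 'position': [0.158, 0.527, 0.404], 'tool_rot': [[-0.958, 0.288, -0.0], [0.288, 0.958, -0.001], [0.0, -0.001, -1.0]], 'wrist_force': [-0.78, 0.498, -0.666], 'moment': [-0.029, 0.026, -0.018], 'finger_force': 0.0, 'width': 0.085}
top {'K': [[390.372, 0.0, 257.926], [0.0, 390.372, 191.389], [0.0, 0.0, 1.0]], 'world_to_cam': [[0.0, -1.0, -0.004, 0.022], [0.981, -0.0, 0.195, -0.546], [-0.195, -0.005, 0.981, -1.063], [0.0, 0.0, 0.0, 1.0]]}
coupling 0.57 [169. 311.] 479 med [ 0.601 -0.117  0.107] topmean [ 0.61  -0.122  0.153]
carton 0.84 [160. 236.] 2890 med [0.616 0.079 0.165] topmean [0.625 0.078 0.165]
crate 0.81 [235. 343.] 3770 med [ 0.428 -0.225  0.012] topmean [ 0.425 -0.221  0.07 ]
crate 0.61 [174. 284.] 14707 med [ 0.595 -0.052  0.073] topmean [ 0.633 -0.086  0.118]
crate 0.38 [158. 237.] 2905 med [0.616 0.079 0.165] topmean [0.624 0.078 0.165]
bell_top 0.26 [166. 309.] 481 med [ 0.6   -0.118  0.106] t
[... 291 characters left out ...]
[[-0.015, 1.0, 0.002, -0.018], [-0.796, -0.013, 0.606, 0.355], [0.606, 0.007, 0.796, -1.535], [0.0, 0.0, 0.0, 1.0]]}
coupling 0.88 [218. 199.] 629 med [ 0.622 -0.119  0.106] topmean [ 0.611 -0.122  0.154]
carton 0.71 [222. 277.] 3598 med [0.652 0.077 0.165] topmean [0.627 0.078 0.166]
next_carton 0.84 [227. 378.] 2791 med [0.652 0.324 0.149] topmean [0.635 0.329 0.151]
crate 0.73 [177. 176.] 2821 med [ 0.4   -0.226  0.049] topmean [ 0.429 -0.219  0.07 ]
bush 0.72 [178. 264.] 429 med [0.431 0.041 0.06 ] topmean [0.418 0.041 0.086]
lane 0.82 [246. 228.] 17192 med [ 0.693 -0.048  0.074] topmean [ 0.645 -0.107  0.118]
lane 0.35 [226. 377.] 2754 med [0.653 0.323 0.15 ] topmean [0.635 0.329 0.151]
```

View pics/top0.png

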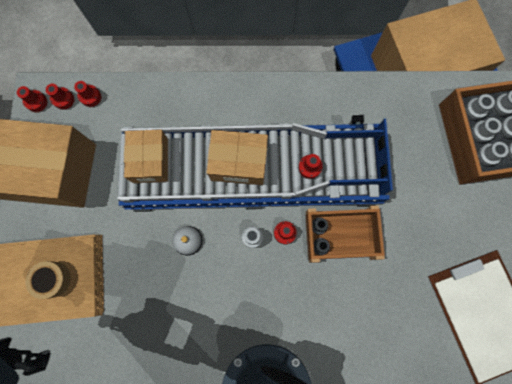

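View pics/scene0.png

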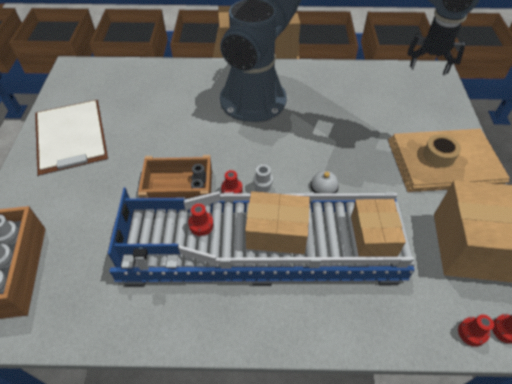

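The top view shows the coupling at pixel (311,165) near the bay mouth and the front carton at (238,155). The queueing carton is at (144,155) and the stop at (385,160). The crate is at (345,234) with its steel parts at the left (+y) end, the bell at (187,240), the bush at (253,237) and the spare coupling at (285,231). The scene view agrees.

```bash
cat > meas.py <<'E'
from h import *
def rect(q,lab):
    (c,s,a)=cv2.minAreaRect((q[:,:2]*1000).astype(np.float32)); print(lab,"c",np.round(c,1),"size",np.round(s,1),"ang",round(a,2),"n",len(q))
for n in("top","scene"):
    f=np.load(n+"0.npz"); P=f["P"].reshape(-1,3); img=f["img"].reshape(-1,3).astype(int); ok=~np.isnan(P[:,0]); P=P[ok]; img=img[ok]
    def box(x0,x1,y0,y1,z0,z1): return (P[:,0]>x0)&(P[:,0]<x1)&(P[:,1]>y0)&(P[:,1]<y1)&(P[:,2]>z0)&(P[:,2]<z1)
    print(n); 
    rect(P[box(.5,.75,-.03,.2,.160,.170)],"carton"); rect(P[box(.5,.75,.22,.45,.145,.156)],"next")
    rect(P[box(.3,.53,-.35,-.1,.064,.075)],"crate rim")
    red=(img[:,0]>100)&(img[:,1]<60)&(img[:,2]<70)
    for nm,y0,y1,x0,x1,z in(("coup",-.18,-.05,.55,.7,.150),("spare",-.1,0,.38,.52,.075)):
        q=P[box(x0,x1,y0,y1,z,z+.012)]; rect(q,nm+" hubtop"); 
    rect(P[box(.37,.47,.15,.24,.058,.067)],"plunger"); rect(P[box(.36,.48,.15,.26,.02,.06)],"bell"); rect(P[box(.36,.48,0,.08,.08,.09)],"bush")
    rect(P[box(.45,.8,-.36,-.26,.133,.142)],"stop plate top")
    rect(P[box(.45,.8,-.36,-.2,.142,.15)],"eye")
    for lab,x0,x1 in(("rail-",.45,.58),("rail+",.66,.8)):
        q=P[box(x0,x1,-.02,.42,.102,.111)]; 
        if len(q)>10: p=np.polyfit(q[:,1],q[:,0],1); print(lab,len(q),"x at y=0.2",np.round(np.polyval(p,.2),4),"slope deg",np.round(np.degrees(np.arctan(p[0])),2),"ymax",q[:,1].max(),"xspan",np.round(np.percentile(q[:,0],[2,98]),4))
    for lab,x0,x1 in(("cheek-",.45,.6),("cheek+",.63,.8)):
        q=P[box(x0,x1,-.28,-.15,.122,.131)]
        if len(q)>10: p=np.polyfit(q[:,1],q[:,0],1); print(lab,len(q),"x at y=-.2",np.round(np.polyval(p,-.2),4),"slope",np.round(np.degrees(np.arctan(p[0])),2),"xspan",np.round(np.percentile(q[:,0],[2,98]),4),"y",q[:,1].min(),q[:,1].max())
E
python3 meas.py
```

```text
top
carton c [626.4  78.7] size [151.7 121.7] ang 84.84 n 2503
next c [632.5 330.8] size [131.1 102.2] ang 2.55 n 1769
crate rim c [ 439.8 -224.7] size [180.5 242.6] ang 1.24 n 1171
coup hubtop c [ 610.6 -121.8] size [35.9 34.8] ang 44.48 n 149
spare hubtop c [466.4 -60.9] size [ 47.4 104.8] ang 87.36 n 141
plunger c [410.2 228.5] size [14.  16.6] ang 88.02 n 34
bell c [410.2 224.3] size [70.9 80. ] ang 87.2 n 566
bush c [418.1  39.5] size [41.2 40.9] ang 0.2 n 199
stop plate top c [ 629.8 -308.9] size [196.9  66.1] ang 8.83 n 201
eye c [ 653.  -312.9] size [225.7  78.1] ang 25.78 n 112
rail- 476 x at y=0.2 0.529 slope deg -1.47 ymax 0.4056341916187095 xspan [0.5145 0.5707]
rail+ 429 x at y=0.2 0.718 slope deg -1.38 ymax 0.41012430444348197 xspan [0.6938 0.7265]
cheek- 109 x at y=-.2 0.5608 slope -1.64 xspan [0.5579 0.5657] y -0.2792140699359586 -0.16849251601228263
cheek+ 107 x at y=-.2 0.6989 slope -2.09 xspan [0.6956 0.7185] y -0.27820340748162414 -0.16572568984250224
scene
carton c [623.4  77.8] size [150.6 124.4] ang 84.52 n 2469
next c [631.4 330.2] size [132.3 101.9] ang 1.87 
[... 171 characters left out ...]
32.4] ang 2.61 n 105
plunger c [410.2 229.7] size [15.2 16.7] ang 84.83 n 29
bell c [411.9 224.8] size [76.1 69.6] ang 1.19 n 427
bush c [415.5  40.6] size [41.1 43.5] ang 89.64 n 148
stop plate top c [ 642.2 -322.1] size [219.5  58.8] ang 16.96 n 200
eye c [ 653.2 -314.5] size [222.5  82.8] ang 26.63 n 160
rail- 360 x at y=0.2 0.5211 slope deg -1.13 ymax 0.40549761880784957 xspan [0.5121 0.5278]
rail+ 780 x at y=0.2 0.7104 slope deg 0.01 ymax 0.4093763094988279 xspan [0.6774 0.724 ]
cheek- 114 x at y=-.2 0.5599 slope -1.01 xspan [0.5564 0.5636] y -0.2794743204052415 -0.16749468423504754
cheek+ 188 x at y=-.2 0.6996 slope -6.88 xspan [0.6932 0.7412] y -0.27965658932033555 -0.1602994481914058
```

```bash
cat > meas2.py <<'E'
from h import *
from scipy.optimize import least_squares
def line(q,lab):
    r=least_squares(lambda p:p[0]+p[1]*q[:,1]-q[:,0],[np.median(q[:,0]),0],loss="soft_l1",f_scale=.001).x
    print(lab,len(q),"x(0)",round(r[0]*1000,1),"deg",round(np.degrees(np.arctan(r[1])),2),"y",np.round(np.percentile(q[:,1],[1,99])*1000,1),"resx",np.round(np.percentile(q[:,0]-r[0]-r[1]*q[:,1],[2,98])*1000,1))
for n in("top","scene"):
    f=np.load(n+"0.npz"); P=f["P"].reshape(-1,3); P=P[~np.isnan(P[:,0])]
    B=lambda x0,x1,y0,y1,z0,z1:P[(P[:,0]>x0)&(P[:,0]<x1)&(P[:,1]>y0)&(P[:,1]<y1)&(P[:,2]>z0)&(P[:,2]<z1)]
    print(n)
    line(B(.5,.55,-.06,.45,.104,.110),"rail-"); line(B(.70,.75,-.06,.45,.104,.110),"rail+")
    line(B(.545,.575,-.29,-.16,.124,.132),"cheek-"); line(B(.685,.71,-.29,-.16,.124,.132),"cheek+")
    q=B(.5,.72,-.4,-.3,.132,.145); print("stop",np.round(np.percentile(q[:,1],[1,10,50,90,99])*1000,1), np.round(np.percentile(q[:,0],[1,99])*1000))
    q=B(.58,.68,-.34,-.29,.085,.135); print("stopface",np.round(np.percentile(q[:,1],[10,50,90,99])*1000,1))
    for z0,z1,l in((.066,.074,"rim"),(.004,.012,"floor"),(.053,.062,"steel")):
        q=B(.33,.505,-.35,-.1,z0,z1); c=cv2.minAreaRect((q[:,:2]*1000).astype(np.float32)); print(l,len(q),np.round(c[0],1),np.round(c[1],1),round(c[2],2), "mean",np.round(q.mean(0)*1000,1))
    q=B(.39,.47,-.09,-.02,.075,.083); print("spare",q.mean(0)*1000)
E
python3 meas2.py
```

```text
top
rail- 401 x(0) 527.4 deg -1.39 y [-57.  402.1] resx [-5.8  3.4]
rail+ 388 x(0) 723.5 deg -1.23 y [-54.2 404.6] resx [-3.9  5.8]
cheek- 113 x(0) 556.0 deg -1.43 y [-288.6 -168.8] resx [-3.1  3.2]
cheek+ 113 x(0) 693.2 deg -1.54 y [-288.7 -167.5] resx [-3.1  4.1]
stop [-330.4 -328.6 -324.7 -322.1 -319.7] [534. 717.]
stopface [-323.4 -321.4 -316.3 -314.9]
rim 767 [ 425.3 -217.6] [148.5 200.8] 2.23 mean [ 425.2 -220.    70. ]
floor 1842 [ 416.1 -223.7] [246.7 171.1] 89.27 mean [ 426.2 -236.4    8.1]
steel 348 [ 425.2 -216.1] [147.4 197.1] 2.56 mean [ 426.1 -180.1   58. ]
spare [432.78803328 -53.54927456  78.16135646]
scene
rail- 345 x(0) 525.0 deg -1.17 y [-57.1 398.6] resx [-6.2  4.2]
rail+ 563 x(0) 721.2 deg -1.06 y [-55.9 402.4] resx [-4.2  6. ]
cheek- 125 x(0) 556.7 deg -0.96 y [-287.1 -170.4] resx [-4.4  3. ]
cheek+ 161 x(0) 693.1 deg -1.14 y [-288.8 -166.6] resx [-4.1  3.3]
stop [-330.4 -328.1 -324.7 -321.8 -320.1] [532. 717.]
stopface [-323.6 -321.4 -316.2 -315.6]
rim 658 [ 422.  -218.3] [153.5 201. ] 2.41 mean [ 426.4 -219.3   70.2]
floor 677 [ 400.2 -225.3] [ 88.  258.3] 6.9 mean [ 397.5 -242.3    8.9]
steel 469 [ 428.5 -216.9] [138.1 200. ] 3.08 mean [ 424.6 -198.8   58. ]
spare [431.65812349 -54.08155002  78.77334324]
```

```bash
python3 -m creep '[1,0,0,0,-10, 1,0,0,0,-6.7, 1,-0.032,-0.046,0,0, 1,-0.032,-0.046,0,0, 1,-0.032,-0.046,0,0]' 60
python3 -m creep '[1,-0.032,-0.046,0,0, 1,-0.032,-0.046,0,0, 1,-0.032,-0.046,0,0, 1,-0.032,-0.046,0,0, 1,-0.032,-0.046,0,0]'
python3 -m creep '[1,-0.032,-0.046,0,0, 1,-0.032,-0.046,0,0, 1,-0.032,-0.046,0,0, 1,-0.032,-0.046,0,0, 1,-0.032,-0.046,0,0]'
python3 -m creep '[1,0,0,0,0, 1,0,0,0,0]'; python3 -c "
from h import *
s=read_state();print(s['clock'],s['position'],np.round(s['tool_rot'],3).tolist(),s['qpos'])"
```

```text
clock: 1.42
position: [0.2548, 0.3873, 0.4048]
tool_rot: [[-1.0, -0.0, 0.0], [-0.0, 1.0, 0.0], [-0.0, 0.0, -1.0]]
wrist_force: [1.8, 1.3, 0.5]
width: 0.0854
finger_force: 0.0
clock: 2.05
position: [0.4148, 0.157, 0.405]
tool_rot: [[-1.0, 0.0, 0.001], [0.0, 1.0, 0.0], [-0.001, 0.0, -1.0]]
wrist_force: [1.4, 1.4, 0.2]
width: 0.0855
finger_force: 0.0
clock: 2.68
position: [0.5748, -0.0732, 0.4048]
tool_rot: [[-1.0, 0.001, 0.0], [0.001, 1.0, 0.0], [-0.0, 0.0, -1.0]]
wrist_force: [0.2, 2.0, -0.4]
width: 0.0855
finger_force: 0.0
clock: 2.92
position: [0.5737, -0.0711, 0.4044]
tool_rot: [[-1.0, 0.001, -0.001], [0.001, 1.0, 0.0], [0.001, 0.0, -1.0]]
wrist_force: [-0.4, -0.1, 0.2]
width: 0.0853
finger_force: 0.0
2.925 [ 0.57371412 -0.07113609  0.40441858] [[-1.0, 0.001, -0.001], [0.001, 1.0, 0.0], [0.001, 0.0, -1.0]] [-1.16835723e+01  2.30354696e+01  9.03647609e+01  1.27123211e-02
  6.66475624e+01 -1.01651920e+02]
```

```bash
python3 -m creep '[1,-0.036,-0.0505,0,0, 1,0,0,0.04,0, 1,0,0,0.04,0, 1,0,0,0.03,0, 1,0,0,0.008,0]'
python3 -m creep '[1,0,0,0,0, -1,0,0,0,0, -1,0,0,0,0, -1,0,0,0,0, -1,0,0,0,0]' 60
python3 -m creep '[-1,0,0,0,0, -1,0,0,0,0, -1,0,0,-0.03,0, -1,0,0,-0.04,0, -1,0,0,-0.04,0]'
python3 -c "
from h import *
img,P=cloud('scene');cv2.imwrite('pics/g.png',cv2.resize(img[120:320,60:340,::-1],None,fx=2,fy=2))"
```

```text
clock: 3.55
position: [0.6094, -0.1206, 0.2853]
tool_rot: [[-1.0, -0.001, -0.003], [-0.001, 1.0, 0.001], [0.003, 0.001, -1.0]]
wrist_force: [0.1, 0.4, -0.1]
width: 0.0856
finger_force: 0.0
clock: 4.18
position: [0.6101, -0.122, 0.2875]
tool_rot: [[-1.0, 0.0, 0.001], [0.0, 1.0, -0.0], [-0.001, -0.0, -1.0]]
wrist_force: [-1.1, -0.0, 6.6]
width: 0.0366
finger_force: 59.5
clock: 4.8
position: [0.6097, -0.1219, 0.3971]
tool_rot: [[-1.0, 0.0, -0.002], [0.0, 1.0, 0.001], [0.002, 0.001, -1.0]]
wrist_force: [-0.6, 0.3, -4.9]
width: 0.0369
finger_force: 60.8
```

View pics/g.png

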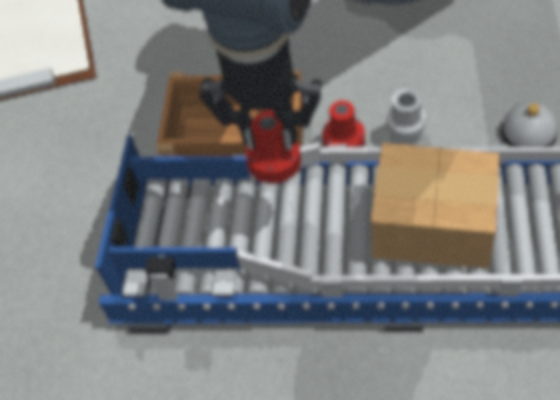

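The coupling is gripped at crop pixel (270,150) and lifted clear, still upright.

```bash
python3 -m creep '[-1,0.0366,-0.0262,0,0, -1,0.0366,-0.0262,0,0, -1,0.0366,-0.0262,0,0, -1,0.0366,-0.0262,0,0, -1,0.0366,-0.0262,0,0]'
python3 -m creep '[-1,0,0,0,-2.5, -1,0,0,0,0, -1,0,0,0.03,0, -1,0,0,0.03,0, -1,0,0,0,0]'
python3 -c "
from h import *
for n in('top','scene'):
  img,P=cloud(n); q=P.reshape(-1,3); c=img.reshape(-1,3).astype(int)
  m=(c[:,0]>90)&(c[:,1]<60)&(c[:,2]<60)&(q[:,0]<.5)&(q[:,0]>.34)&(q[:,1]<-.15)&(q[:,1]>-.35)
  q=q[m]; print(n,len(q),np.percentile(q,[2,50,98],axis=0).round(3).tolist())
  cv2.imwrite('pics/c_%s.png'%n,cv2.resize(img[140:300,250:450,::-1] if n=='top' else img[80:240,100:300,::-1],None,fx=2,fy=2))
a=[cv2.imread('pics/c_%s.png'%n) for n in('top','scene')];cv2.imwrite('pics/c.png',np.hstack(a))"
```

```text
clock: 5.48
position: [0.4255, -0.2534, 0.3958]
tool_rot: [[-1.0, 0.0, -0.001], [0.0, 1.0, 0.001], [0.001, 0.001, -1.0]]
wrist_force: [-0.1, -0.4, -3.4]
width: 0.0367
finger_force: 61.2
clock: 6.1
position: [0.4268, -0.2522, 0.3348]
tool_rot: [[-0.999, -0.043, -0.004], [-0.043, 0.999, 0.003], [0.004, 0.003, -1.0]]
wrist_force: [-1.0, 0.2, -3.9]
width: 0.0369
finger_force: 61.3
top 15 [[0.414, -0.235, 0.013], [0.447, -0.219, 0.151], [0.473, -0.166, 0.42]]
scene 427 [[0.369, -0.277, 0.06], [0.442, -0.247, 0.153], [0.458, -0.221, 0.204]]
```

View pics/c.png

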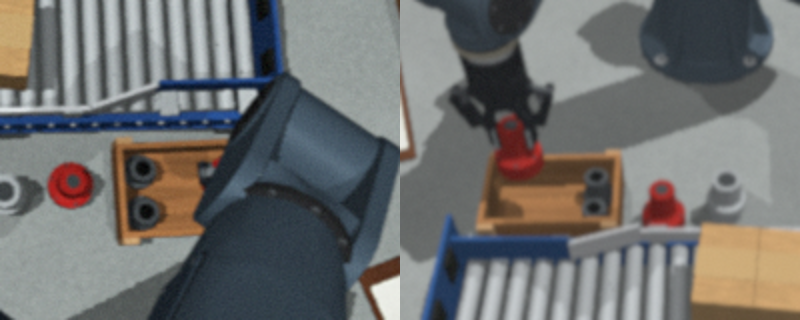

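The right half shows the coupling upright over the crate's free end at crop pixel (520,160), clear of the walls and the steel parts.

```bash
python3 -m creep '[-1,0,0,0.04,0, -1,0,0,0.03,0, -1,0,0,0.02,0, -1,0,0,0.01,0, -1,0,0,0.008,0]'
python3 -m creep '[-1,0,0,0.002,0, -1,0,0,0,0, -1,0,0,0,0]'
python3 -m creep '[-1,0,0,0.002,0, -1,0,0,0,0]'
```

```text
clock: 6.82
position: [0.4274, -0.2531, 0.2293]
tool_rot: [[-0.999, -0.043, 0.001], [-0.043, 0.999, -0.001], [-0.001, -0.001, -1.0]]
wrist_force: [0.2, 0.4, -4.6]
width: 0.0369
finger_force: 61.8
clock: 7.2
position: [0.4271, -0.2529, 0.2272]
tool_rot: [[-0.999, -0.043, 0.001], [-0.043, 0.999, -0.0], [-0.001, -0.001, -1.0]]
wrist_force: [-1.6, -0.7, -3.5]
width: 0.0372
finger_force: 61.8
clock: 7.45
position: [0.4269, -0.2528, 0.2247]
tool_rot: [[-0.999, -0.043, -0.0], [-0.043, 0.999, 0.0], [0.0, 0.0, -1.0]]
wrist_force: [1.0, 0.7, -5.2]
width: 0.0368
finger_force: 61.8
```

```bash
for i in 1; do python3 -m creep '[-1,0,0,0.0015,0, -1,0,0,0,0]' | grep -E 'position|wrist'; python3 -m creep '[-1,0,0,0.0015,0, -1,0,0,0,0]'| grep -E 'position|wrist';python3 -m creep '[-1,0,0,0.001,0, -1,0,0,0,0]'| grep -E 'position|wrist'; done
```

```text
position: [0.4269, -0.2528, 0.2231]
wrist_force: [0.4, -0.2, -4.0]
position: [0.4269, -0.2528, 0.2216]
wrist_force: [0.8, -0.1, -4.5]
position: [0.427, -0.2529, 0.2208]
wrist_force: [-0.8, 0.9, -3.0]
```

```bash
python3 -m creep '[-1,0,0,0.001,0, -1,0,0,0,0]' | grep -E 'position|wrist'; python3 -m creep '[-1,0,0,0.001,0, -1,0,0,0,0]'| grep -E 'position|wrist'
```

```text
position: [0.427, -0.253, 0.2206]
wrist_force: [-3.2, 1.8, 13.0]
position: [0.4271, -0.2531, 0.2206]
wrist_force: [-8.9, 2.8, 27.6]
```

```bash
python3 -m creep '[-1,0,0,-0.0015,0, -1,0,0,0,0]' | grep -E 'position|wrist'; python3 -m creep '[0.25,0,0,0,0, 0.25,0,0,0,0, 0.25,0,0,0,0, 0.25,0,0,0,0]'
python3 -m creep '[0.25,0,0,-0.02,0, 0.25,0,0,-0.03,0, 0.25,0,0,-0.04,0, 0.25,0,0,-0.05,0, 0.25,0,0,-0.05,0]'
python3 -c "
from h import *
img,P=cloud('scene');cv2.imwrite('pics/d.png',cv2.resize(img[80:240,100:300,::-1],None,fx=3,fy=3))
m=(P[...,0]<.5)&(P[...,0]>.36)&(P[...,1]<-.19)&(P[...,1]>-.31)&(P[...,2]>.08)&(P[...,2]<.095)
print(P[m].mean(0),P[m][:,2].std(),m.sum())"
```

```text
position: [0.4271, -0.2529, 0.2207]
wrist_force: [-2.3, 1.4, 8.6]
clock: 9.45
position: [0.427, -0.2529, 0.2201]
tool_rot: [[-0.999, -0.043, -0.0], [-0.043, 0.999, 0.0], [0.0, 0.0, -1.0]]
wrist_force: [-0.5, 0.2, 0.4]
width: 0.0532
finger_force: 0.0
clock: 10.07
position: [0.4267, -0.2527, 0.4118]
tool_rot: [[-0.999, -0.043, -0.0], [-0.043, 0.999, 0.0], [0.0, 0.0, -1.0]]
wrist_force: [0.6, 0.3, 0.5]
width: 0.0531
finger_force: 0.0
[ 0.42660032 -0.25177869  0.0864984 ] 0.0023479346779938033 119
```

View pics/d.png

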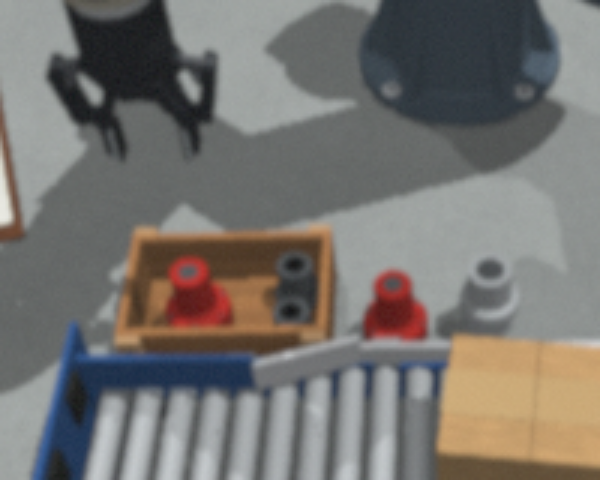

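The coupling stands upright in the crate's free end at crop pixel (195,295), released, with its top 86 mm above the bench as expected. Next I go behind the front carton with the fingers across the lane.

```bash
python3 -m creep '[0.4,-0.0237,0.0512,0,0, 0.4,-0.0237,0.0512,0,0, 0.4,-0.0237,0.0512,0,0, 0.4,-0.0237,0.0512,0,0, 0.4,-0.0237,0.0512,0,0]' | grep -E 'position'
python3 -m creep '[0.4,-0.0237,0.0512,0,0, 0.4,-0.0237,0.0512,0,0, 0.4,-0.0237,0.0512,0,0, 0.4,-0.0237,0.0512,0,0, 0.4,0,0,0,10]' | grep -E 'position'
python3 -m creep '[0.4,0,0,0,10, 0.4,0,0,0,10, 0.4,0,0,0,10, 0.4,0,0,0,10, 0.4,0,0,0,10]'| grep -E 'position'
python3 -m creep '[0.4,0,0,0,10, 0.4,0,0,0,10, 0.4,0,0,0,10, 0.4,0,0,0,1.25, 0.4,0,0,0,0]'
python3 - <<'E'
from h import *
def rect(q,lab):
    (c,s,a)=cv2.minAreaRect((q[:,:2]*1000).astype(np.float32)); print(lab,"c",np.round(c,1),"size",np.round(s,1),"ang",round(a,2),"n",len(q))
img,P=cloud("scene");P=P[~np.isnan(P[...,0])]
B=lambda x0,x1,y0,y1,z0,z1:P[(P[:,0]>x0)&(P[:,0]<x1)&(P[:,1]>y0)&(P[:,1]<y1)&(P[:,2]>z0)&(P[:,2]<z1)]
rect(B(.5,.75,-.03,.2,.160,.170),"carton"); rect(B(.5,.75,.22,.45,.145,.156),"next")
E
```

```text
position: [0.5347, 0.0099, 0.41]
position: [0.6205, 0.22, 0.409]
position: [0.6201, 0.2168, 0.4097]
clock: 12.62
position: [0.6201, 0.2168, 0.41]
tool_rot: [[-0.025, 1.0, -0.0], [1.0, 0.025, -0.0], [-0.0, -0.0, -1.0]]
wrist_force: [0.1, 0.0, -0.6]
width: 0.0599
finger_force: 0.0
carton c [624.2  78.1] size [150.9 123.1] ang 85.15 n 2472
next c [631.7 330.6] size [132.2 102.6] ang 2.09 n 1814
```

```bash
python3 -m creep '[0.4,0,0,0.04,0, 0.4,0,0,0.05,0, 0.4,0,0,0.03,0, 0.4,0,0,0.01,0, 0.4,-0.02,0,0,0]' | grep -E 'position|force'
python3 -m creep '[0.4,-0.018,0,0,0, 0.4,-0.006,0,0,0, 0.4,-0.006,0,0,0, 0.4,-0.006,0,0,0, 0.4,-0.006,0,0,0]' | grep -E 'position|force'
python3 -m creep '[0.4,-0.006,0,0,0, 0.4,-0.006,0,0,0, 0.4,-0.006,0,0,0, 0.4,-0.006,0,0,0, 0.4,-0.006,0,0,0]' | grep -E 'position|force'
cat > cart.py <<'E'
from h import *
y0,y1=-.36,.22
def rect(q,lab):
    (c,s,a)=cv2.minAreaRect((q[:,:2]*1000).astype(np.float32)); print(lab,"c",np.round(c,1),"size",np.round(s,1),"ang",round(a,2),"n",len(q))
for n in("scene","top"):
    img,P=cloud(n); m=np.zeros(P.shape[:2],bool)
    r=P[np.nan_to_num((P[...,2]>.160)&(P[...,2]<.170)&(P[...,0]>.54)&(P[...,0]<.71)&(P[...,1]>y0)&(P[...,1]<y1)&(img[...,0]>img[...,2]+30.)).astype(bool)]
    rect(r,n+" carton"); print("   zmean",r[:,2].mean().round(4))
    q=P[np.nan_to_num((P[...,2]>.145)&(P[...,2]<.156)&(P[...,0]>.54)&(P[...,0]<.72)&(P[...,1]>.22)&(P[...,1]<.45)).astype(bool)]; rect(q,n+" next")
    cv2.imwrite(f"pics/l_{n}.png",img[...,::-1])
E
python3 cart.py
```

```text
position: [0.6206, 0.197, 0.2804]
wrist_force: [-0.2, -0.2, 0.7]
finger_force: 0.0
position: [0.6214, 0.1546, 0.2803]
wrist_force: [-0.1, 0.6, -1.1]
finger_force: 0.0
position: [0.6221, 0.1244, 0.2802]
wrist_force: [-0.2, 0.0, -0.5]
finger_force: 0.0
scene carton c [625.1  31.4] size [149. 122.] ang 84.68 n 2388
   zmean 0.1658
scene next c [631.3 330.1] size [133.4 102.7] ang 2.99 n 1814
top carton c [625.2  12.1] size [114.7 120.3] ang 84.83 n 1819
   zmean 0.1654
top next c [632.5 330.1] size [130.3 101.7] ang 2.53 n 1768
```

```bash
python3 -m creep '[0.7,-0.005,0,0,0, 0.7,-0.008,0,0,0, 0.7,-0.008,0,0,0, 0.7,-0.008,0,0,0, 0.7,-0.008,0,0,0]' | grep -E 'position|force'
python3 -m creep '[0.7,-0.008,0,0,0, 0.7,-0.008,0,0,0, 0.7,-0.008,0,0,0, 0.7,-0.008,0,0,0, 0.7,-0.008,0,0,0]' | grep -E 'position|wrist'
python3 -m creep '[0.7,-0.008,0,0,0, 0.7,-0.008,0,0,0, 0.7,-0.008,0,0,0, 0.7,-0.008,0,0,0, 0.7,-0.008,0,0,0]' | grep -E 'position|wrist'
python3 -m creep '[0.7,-0.008,0,0,0, 0.7,-0.008,0,0,0, 0.7,-0.008,0,0,0, 0.7,-0.008,0,0,0, 0.7,-0.008,0,0,0]' | grep -E 'position|wrist'
python3 cart.py
```

```text
position: [0.6229, 0.0871, 0.2802]
wrist_force: [0.7, 0.7, -0.4]
finger_force: 0.0
position: [0.6237, 0.0473, 0.2802]
wrist_force: [0.5, 1.2, 0.0]
position: [0.6246, 0.0073, 0.2802]
wrist_force: [-0.7, 0.4, -0.6]
position: [0.6254, -0.0327, 0.2802]
wrist_force: [-0.2, 1.4, 0.2]
scene carton c [ 628.  -125.9] size [151.  121.8] ang 85.51 n 2368
   zmean 0.1659
scene next c [631.9 330. ] size [130.8 102.3] ang 1.88 n 1821
top carton c [ 627.3 -164.5] size [ 77.9 121. ] ang 84.85 n 1237
   zmean 0.1654
top next c [632.6 330.4] size [130.8 102.3] ang 2.62 n 1774
```

```bash
python3 -m creep '[0.7,-0.008,0,0,0, 0.7,-0.008,0,0,0, 0.7,-0.008,0,0,0, 0.7,-0.008,0,0,0, 0.7,-0.008,0,0,0]' | grep -E 'position|wrist'
python3 -m creep '[0.7,-0.006,0,0,0, 0.7,-0.006,0,0,0, 0.7,-0.006,0,0,0, 0.7,-0.006,0,0,0, 0.7,-0.006,0,0,0]' | grep -E 'position|wrist'
python3 cart.py
```

```text
position: [0.6263, -0.0728, 0.2802]
wrist_force: [0.3, 0.6, 0.3]
position: [0.627, -0.1025, 0.2802]
wrist_force: [-0.0, -0.1, 0.2]
scene carton c [ 629.2 -195.7] size [152.  122.5] ang 85.67 n 2321
   zmean 0.1659
scene next c [631.2 330.2] size [131.  102.4] ang 1.35 n 1817
top carton c [ 627.9 -240.5] size [ 64.9 122.3] ang 82.96 n 943
   zmean 0.1655
top next c [632.6 330.5] size [131.4 102.2] ang 1.78 n 1770
```

```bash
python3 -m creep '[0.7,-0.005,0,0,0, 0.7,-0.005,0,0,0, 0.7,-0.005,0,0,0, 0.7,-0.005,0,0,0]' | grep -E 'position|wrist'
python3 -m creep '[0.7,-0.004,0,0,0, 0.7,-0.004,0,0,0, 0.7,-0.004,0,0,0]' | grep -E 'position|wrist'
python3 -m creep '[0.7,-0.003,0,0,0, 0.7,-0.003,0,0,0]' | grep -E 'position|wrist'
python3 cart.py
```

```text
position: [0.6273, -0.1225, 0.2801]
wrist_force: [-0.2, 1.5, 0.2]
position: [0.6276, -0.1344, 0.2802]
wrist_force: [-0.9, 1.3, 0.4]
position: [0.6278, -0.1403, 0.2802]
wrist_force: [0.0, 1.0, -0.2]
scene carton c [ 629.2 -231. ] size [150.9 122.1] ang 86.47 n 2238
   zmean 0.166
scene next c [632.  330.3] size [132.2 103.2] ang 2.16 n 1818
top carton c [ 629.1 -278.4] size [ 57.9 121. ] ang 85.58 n 745
   zmean 0.1653
top next c [632. 330.] size [130.4 102.4] ang 2.84 n 1764
```

View pics/l_scene.png

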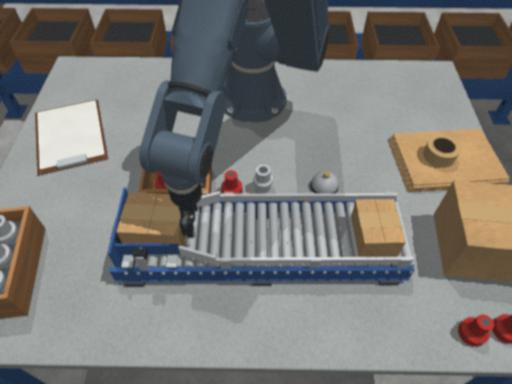

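The carton is in the bay at pixel (150,218), a few mm short of the stop and still a little crooked. The gripper sits behind it at (188,215) and the queueing carton is untouched.

```bash
python3 -m creep '[0.7,-0.002,0,0,0, 0.7,-0.002,0,0,0, 0.7,0,0,0,0]' | grep -E 'position|wrist'
python3 -m creep '[0.7,-0.002,0,0,0, 0.7,0,0,0,0]' | grep -E 'position|wrist'
python3 -m creep '[0.7,-0.002,0,0,0, 0.7,0,0,0,0]' | grep -E 'position|wrist'
python3 -m creep '[0.7,-0.001,0,0,0, 0.7,0,0,0,0]' | grep -E 'position|wrist'
```

```text
position: [0.6279, -0.1443, 0.2802]
wrist_force: [0.2, 0.6, -0.4]
position: [0.6279, -0.1463, 0.2802]
wrist_force: [-0.2, 0.1, -0.2]
position: [0.6279, -0.1482, 0.2802]
wrist_force: [0.7, 1.8, -1.0]
position: [0.6279, -0.1491, 0.2801]
wrist_force: [-0.6, 2.5, -0.4]
```

```bash
python3 -m creep '[0.7,-0.001,0,0,0, 0.7,0,0,0,0]' | grep -E 'position|wrist'
python3 -m creep '[0.7,-0.001,0,0,0, 0.7,0,0,0,0]' | grep -E 'position|wrist'
python3 cart.py
```

```text
position: [0.628, -0.1502, 0.2802]
wrist_force: [0.0, 2.4, -1.1]
position: [0.628, -0.1512, 0.2802]
wrist_force: [-0.8, 2.8, 0.9]
scene carton c [ 628.6 -240.2] size [149.9 121.7] ang 89.62 n 2164
   zmean 0.166
scene next c [630.9 330.2] size [131.8 102.3] ang 2.25 n 1815
top carton c [ 629.1 -287.1] size [ 58.2 120.5] ang 87.83 n 666
   zmean 0.1653
top next c [632.7 330.4] size [130.8 102. ] ang 2.3 n 1771
```

```bash
python3 -m creep '[0.7,-0.001,0,0,0, 0.7,0,0,0,0]' | grep -E 'position|wrist'
python3 -m creep '[0.7,-0.001,0,0,0, 0.7,0,0,0,0]' | grep -E 'position|wrist'
python3 -m creep '[0.7,-0.001,0,0,0, 0.7,0,0,0,0]' | grep -E 'position|wrist'
```

```text
position: [0.628, -0.1523, 0.2802]
wrist_force: [0.2, 2.0, 0.2]
position: [0.6281, -0.1532, 0.2802]
wrist_force: [-0.2, 2.2, -0.3]
position: [0.6281, -0.1542, 0.2802]
wrist_force: [-0.4, 2.2, -0.3]
```

```bash
python3 -m creep '[0.7,-0.001,0,0,0, 0.7,0,0,0,0]' | grep -E 'position|wrist'
python3 -m creep '[0.7,-0.001,0,0,0, 0.7,0,0,0,0]' | grep -E 'position|wrist'
python3 cart.py
```

```text
position: [0.628, -0.1545, 0.2802]
wrist_force: [-1.6, 7.1, 0.9]
position: [0.628, -0.1547, 0.2802]
wrist_force: [-3.4, 14.2, 2.5]
scene carton c [ 627.6 -243.8] size [121.2 145.1] ang 0.88 n 2093
   zmean 0.1659
scene next c [631.5 330.1] size [132.9 101.7] ang 1.76 n 1817
top carton c [ 630.1 -289.3] size [ 56.4 122.6] ang 88.86 n 613
   zmean 0.1654
top next c [632.7 330.6] size [130.8 102. ] ang 2.89 n 1767
```

```bash
python3 -m creep '[0.7,-0.0015,0,0,0, 0.7,0,0,0,0, 0.7,0,0,0,0]' | grep -E 'position|wrist'
python3 -m creep '[0.7,0.001,0,0,0, 0.7,0.001,0,0,0, 0.7,0.001,0,0,0, 0.7,0.002,0,0,0, 0.7,0.004,0,0,0]' | grep -E 'position|wrist'
python3 -m creep '[0.7,0.02,0,0,0, 0.7,0.03,0,0,0, 0.7,0.04,0,0,0, 0.7,0,0,-0.05,0, 0.7,0,0,-0.05,0]' | grep -E 'position|wrist'
python3 cart.py; python3 - <<'E'
from h import *
img,P=cloud("scene");cv2.imwrite('pics/e.png',cv2.resize(img[160:300,90:290,::-1],None,fx=4,fy=4))
# rear face line: points with z .09-.155 near y -.165
m=np.nan_to_num((P[...,2]>.13)&(P[...,2]<.158)&(P[...,0]>.575)&(P[...,0]<.68)&(abs(P[...,1]+.165)<.02)).astype(bool); q=P[m]; 
if len(q)>20: p=np.polyfit(q[:,0],q[:,1],1); print("rear face y at x=.628",np.polyval(p,.628),np.degrees(np.arctan(p[0])),len(q))
E
```

```text
position: [0.6281, -0.1551, 0.2801]
wrist_force: [-2.4, 23.7, 3.7]
position: [0.628, -0.1489, 0.2804]
wrist_force: [-0.4, 0.5, -0.8]
position: [0.6258, -0.0569, 0.3813]
wrist_force: [0.8, 0.3, 0.2]
scene carton c [ 625.5 -242.1] size [125.1 152.1] ang 0.64 n 2470
   zmean 0.1659
scene next c [631.  330.7] size [132.3 103.5] ang 2.3 n 1813
top carton c [ 629.2 -241.6] size [121.6 151.1] ang 1.59 n 2335
   zmean 0.1654
top next c [632.1 330.5] size [130.2 102.3] ang 2.45 n 1768
rear face y at x=.628 -0.16680160483556547 1.1703658934246108 81
```

View pics/e.png

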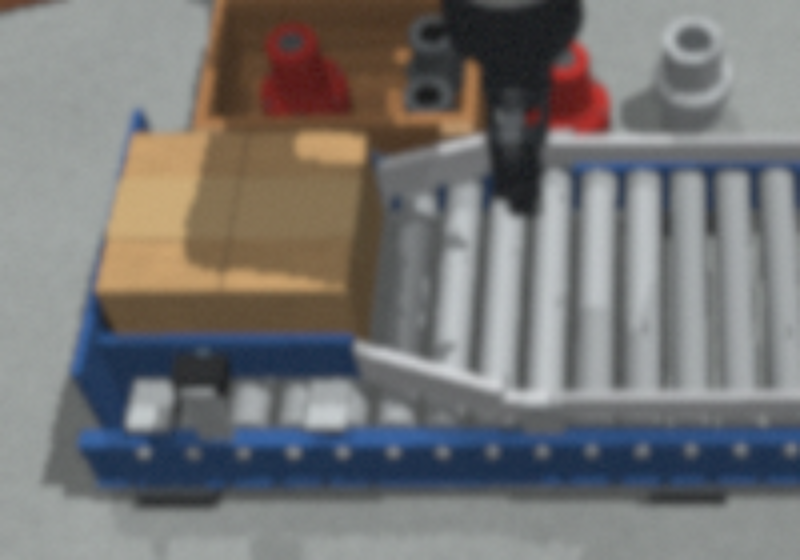

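The carton sits flush against the end stop at crop pixel (240,230), in line with the cheeks: its yaw is about 1.2° against the lane's 1.25°, and its rear face is at y = -0.167. Next I press the bell.

```bash
python3 -m creep '[-1,0.0486,-0.0347,0,0, -1,0.0486,-0.0347,0,0, -1,0.0486,-0.0347,0,0, -1,0.0486,-0.0347,0,0, -1,0.0486,-0.0347,0,0]' | grep -E 'position|wrist'
python3 -m creep '[-1,0.0486,-0.0347,0,0, -1,0,0,0,0, -1,0,0,0.04,0, -1,0,0,0.04,0, -1,0,0,0.03,0]' | grep -E 'position|wrist'
python3 -m creep '[-1,0,0,0.015,0, -1,0,0,0,0, -1,0,0,0,0]'
```

```text
position: [0.4454, 0.1822, 0.3792]
wrist_force: [0.3, 0.9, -0.5]
position: [0.4112, 0.2278, 0.268]
wrist_force: [1.2, -0.1, -0.0]
clock: 26.3
position: [0.412, 0.2284, 0.256]
tool_rot: [[-0.021, 1.0, 0.001], [1.0, 0.021, 0.001], [0.0, 0.001, -1.0]]
wrist_force: [0.4, 0.2, -0.4]
width: 0.0002
finger_force: 0.0
```

```bash
python3 -m creep '[-1,0.0005,-0.0015,0.01,0, -1,0,0,0.007,0, -1,0,0,0,0]' | grep -E 'position|wrist'
python3 -m creep '[-1,0,0,0.003,0, -1,0,0,0,0]' | grep -E 'position|wrist'
python3 -m creep '[-1,0,0,0.002,0, -1,0,0,0,0]' | grep -E 'position|wrist'
python3 -m creep '[-1,0,0,0.002,0, -1,0,0,0,0]' | grep -E 'position|wrist'
```

```text
position: [0.4099, 0.2288, 0.2377]
wrist_force: [-0.6, -0.5, -0.4]
position: [0.4102, 0.2289, 0.2352]
wrist_force: [-0.7, -0.2, 1.6]
position: [0.4102, 0.2289, 0.2333]
wrist_force: [-0.6, 0.6, 3.4]
position: [0.4102, 0.2289, 0.2312]
wrist_force: [-0.5, 0.3, 3.6]
```

```bash
python3 -m creep '[-1,0,0,0.001,0, -1,0,0,0,0]' | grep -E 'position|wrist'
python3 -m creep '[-1,0,0,0.001,0, -1,0,0,0,0]' | grep -E 'position|wrist'
python3 -m creep '[-1,0,0,0.001,0, -1,0,0,0,0]' | grep -E 'position|wrist'
```

```text
position: [0.4102, 0.2289, 0.2304]
wrist_force: [-1.1, 0.2, 7.7]
position: [0.4103, 0.229, 0.2302]
wrist_force: [-5.0, -1.5, 20.5]
position: [0.4104, 0.229, 0.2299]
wrist_force: [-7.3, -3.3, 33.7]
```

The plunger is hard on its stop, so I release it, retreat and check the whole scene.

```bash
python3 -m creep '[-1,0,0,-0.003,0, -1,0,0,-0.006,0, -1,0,0,-0.02,0, -1,0,0,-0.05,0, -1,0,0,-0.05,0]' | grep -E 'position|wrist'
python3 -m creep '[-1,0.03,-0.03,-0.04,0, -1,0.04,-0.03,0,0, -1,0.04,-0.03,0,0, -1,0,0,0,0]' | grep -E 'clock|position|wrist'
python3 cart.py; python3 - <<'E'
from h import *
for n in("scene","top"):
    img,P=cloud(n);P=P[~np.isnan(P[...,0])]
    B=lambda x0,x1,y0,y1,z0,z1:P[(P[:,0]>x0)&(P[:,0]<x1)&(P[:,1]>y0)&(P[:,1]<y1)&(P[:,2]>z0)&(P[:,2]<z1)].mean(0).round(4)
    print(n,"plunger",B(.39,.43,.21,.25,.058,.068),"coupling",B(.36,.5,-.3,-.2,.08,.095),"spare",B(.39,.47,-.09,-.02,.075,.083),"bush",B(.36,.48,0,.08,.08,.09))
E
```

```text
position: [0.4098, 0.2287, 0.3582]
wrist_force: [1.3, 0.5, 0.1]
clock: 29.3
position: [0.3159, 0.3384, 0.397]
wrist_force: [-0.9, -0.1, -0.4]
scene carton c [ 627.2 -241.7] size [122.  151.6] ang 2.16 n 2465
   zmean 0.1659
scene next c [631.2 330.5] size [132.5 102.9] ang 2.29 n 1814
top carton c [ 629.1 -241.9] size [120.6 152.5] ang 1.35 n 2512
   zmean 0.1654
top next c [632.8 330.9] size [130.7 102.6] ang 2.62 n 1768
scene plunger [0.4095 0.2292 0.0629] coupling [ 0.4269 -0.251   0.0869] spare [ 0.432  -0.0539  0.0789] bush [0.4178 0.0405 0.0858]
top plunger [0.411  0.2291 0.0629] coupling [ 0.4277 -0.2514  0.0862] spare [ 0.4324 -0.054   0.0782] bush [0.418  0.04   0.0851]
```

View pics/l_scene.png

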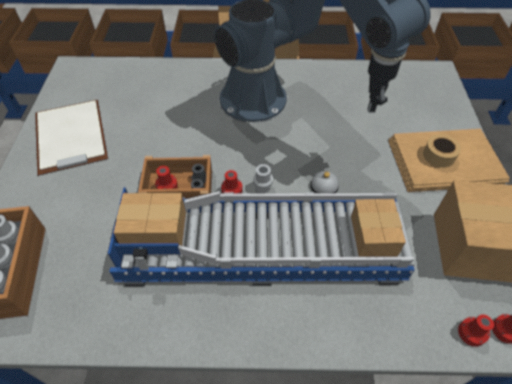

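The carton is home at pixel (150,218), the coupling stands in the crate at (165,178), and the plunger is back up at (326,175). The other parts haven't moved and the arm is clear.

```bash
python3 -c "
from rig import manip
print(manip.close_job())"
```

```text
the job is handed in; nothing more can be done
None
```

The job is handed in at about 29 s: the coupling stands upright in the crate's free end, the carton is square and home against the stop, the bell was pressed right down and sprang back, and nothing else moved.

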